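Start the watch-case polisher from the bench console

TASK

Start up the polishing motor from the bench's switch console, using fingertips only: switch on the green mains switch, then the blue dust-extraction switch, and only then the red motor switch, each by lightly tapping the raised end with the white dot so that the rocker tips right over and stays. Leave the yellow compressed-air switch off, and do not pick up or shift the loupe, the screwdriver stand, the glass dome or the watch on its cushion.

Things in the scene. Friction and masses are not known exactly. Their poses are not given: they have to be found in the camera images.
- console: bench supply console: fixed level aluminium profile 100 (x) x 360 (y) x 60 mm high, origin under its centre on the bench; its x axis points away from the robot (turned up to 0.25 rad), y along its length to the left. Four switch modules sit on top in a row at y = -135, -72, -9, +54 mm, their order differing from bench to bench; the loupe stands on the blank +y end
- mains_switch: GREEN rocker module (mains): white frame 56 x 56 x 3 mm, origin under its centre on the console's top, 60 mm above the bench; axes as console. Rocker 44 x 44 mm, tips about y, 5 mm above the origin; its halves form a shallow V. Off: the +x (far) half with the 7 mm white dot is raised, its end 14 mm above the origin; the -x half is level at 9 mm. On: dotted half level at 9 mm, -x half raised
- extraction_switch: BLUE rocker module (dust extraction), same make and axes as the green one
- motor_switch: RED rocker module (polishing motor), same make and axes as the green one
- air_switch: YELLOW rocker module (compressed air, to be left off), same make and axes as the green one
- mains_dot (a point): the white dot on the green rocker: on its face, 15 mm from the pivot towards +x; about 12 mm above the module's origin when off and 9 mm when on; the place to tap, downwards
- extraction_dot (a point): the white dot on the blue rocker, likewise
- motor_dot (a point): the white dot on the red rocker, likewise
- mains (a joint): tip of the green rocker in rad: 0 off (dotted end up), 0.22 on (dotted end down). A stiff friction hinge without spring: it takes about 3.5 N at the dot to move it and it stays wherever it is left. From off to on the dot sinks 3.4 mm and the end 4.8 mm, then it meets its stop; the rocker's seat is sprung and gives up to 3 mm more, 4 N per mm
- extraction (a joint): tip of the blue rocker, likewise
- motor (a joint): tip of the red rocker, likewise
- air (a joint): tip of the yellow rocker, likewise
- loupe: black eye loupe standing on the blank +y end of the console, 34 mm across, 36 mm high, origin under its centre; loose
- screwdriver_stand: round grey stand, 90 mm across, with seven colour-headed screwdrivers, 127 mm high over all, beyond the console's -y end, origin under its centre; loose
- dome: clear glass dust dome with a round knob, 90 mm across, 88 mm high, on the bench beyond the console, origin under its centre; loose
- watch_cushion: watch on a round white and black casing cushion, 80 mm across, 31 mm high, on the bench beyond the console, origin under its centre; loose

How it is judged:
By the outcome, as a careful person would: the job done as asked, in the order asked, and still so for the second after the job is handed in, with the robot touching nothing.
It also fails if it takes over 40 s, if anything falls off the work surface, if the arm or the gripper's body presses on something with over 40 N, if the wrist force passes 120 N, or if a joint passes its speed limit or range.

ROBOT

A 7-joint arm with a two-finger parallel gripper is mounted at the origin on the work surface. World frame = base frame: x ahead of the robot, y to its left, z up, the work surface at z = 0. Lengths are in m, angles in rad, forces in N, time in s.
With the tool pointing down it reaches from about 0.35 to 0.9 m from the base axis. Payload 8.1 kg.
Tool frame: the origin (TCP) lies midway between the tips of the shut fingers; the grasp point (between the pads) lies 19 mm behind it; z points along the fingers, y is the line along which they close (so a half turn about z gives the same grasp; the last joint's range is limited). The gripper opens to 92 mm and grips with 3 to 60 N. Pads are 19 mm wide; open, the fingers measure 130 mm over their backs; the gripper's body (75 mm by 190 mm) begins 47 mm behind the grasp point.
Start: joints at [1.053, 0.434, 0.025, 1.573, -0.012, 1.134, -0.075], TCP at [0.252, -0.572, 0.227] pointing down, gripper open.
Joint ranges: [-2.62, 2.62], [-0.44, 2.09], [-1.27, 1.32], [0.08, 2.57], [-1.32, 4.46], [0.12, 2], [-2.74, 2.74]. Speed limits (rad/s): [2.22, 2.22, 3.01, 3.01, 3.14, 3.14, 3.14].

INTERFACE

Orientations are given as a rotation vector (axis times angle).
In Python, from cell import arm gives the robot as it stands.
- The arm moves only by the tool carry_out, never from a script. Its arguments are lists of equal length, an entry for each row: "claw": the finger opening in cm, from 0 to 9.18; "delta_pos": the shift along the tool's x, y, z in cm, a list of three; "angular": the turn, a rotation vector about the tool's x, y, z in rad, a list of three. In form: {"claw": [claw, ...], "delta_pos": [[dx, dy, dz], ...], "angular": [[ax, ay, az], ...]}. A call has 1 to 20 rows; each row shifts and turns the commanded pose from where the row before left it, along the tool's axes as they then stand; what a row does not reach is not made up. A row lasts 1/10 s, in which the tool goes at most 50 mm and 8.59 degrees, less where a joint would pass 70% of its speed; a pose out of reach is approached as far as the arm can. A call with a gripper value outside its range is refused whole. The fingers move at their own pace and stop on an object; "force" is the grip in N (left out, the last holds). Time passes only in rows, so rows that do not move let the fingers close. It gives the time, the measured TCP pose, the force, the opening and the grip force at its end, in the units of the state.
- arm.observe(): the state, without advancing time (a new reading comes with each control period).
- arm.get_image(name): name is "side" or "top"; returns a dict with "frame" (480x640x3 uint8, red, green, blue), "mtx" (3x3 intrinsics, pixels), "T" (4x4, takes a point from camera to world coordinates). Camera axes: x right, y down, z forward; pixel columns grow to the right and rows downward; lengths in m; the calibration is good to about 2 mm. A picture is of the moment at which its call begins. There is no depth.
- arm.sign_off(): hands the job in; it is judged then, once.
Trained networks look in a picture, given as the dict that the camera call returned (one of the last four; its "shot" number tells which), for a name from the list of things; names that differ only in an ending like _2 or _b are one class to them, and where a whole thing is asked for, a point or a joint stands for the part that bears it (a point fixed in the world has none). Each returns a list of dicts, best first, with "conf" (0 to 1); they miss things now and then, are a little off and sometimes report something else, mostly with a low value. They report only what shows in the picture. A call takes as long as a camera call.
- arm.look_for(label, picture): "centre" ([column, row] as shares, 0 to 1, of the picture: columns of its width, rows of its height, amid what is visible of it).
- arm.trace(label, picture): "region" (480x640 bool, what is visible of it) and "centre" ([column, row] as shares, 0 to 1, of the picture: columns of its width, rows of its height, amid what is visible of it).
- arm.place_of(label, picture): "centre" ([column, row] as shares, 0 to 1, of the picture: columns of its width, rows of its height: a listed point, or the origin of a listed thing).
The state is a dict: "clock": time; "joints": joint angles; "dq": joint speeds; "joint_efforts": joint torques, N m; "position": TCP position; "ee_rot": TCP orientation; "force": force on the tool from outside, world axes, zero at the start; "ft_torque": the same for the moment, N m; "width": opening from 0.0 (shut) to 1.0 (fully open); "gripper_force": force on a finger pad.
Only numpy, scipy, OpenCV 4.12 (cv2) and the standard library are available. Lean on these libraries where they do the work, as an engineer would, in place of code of your own. Each camera call takes 0.05 s, during which the arm holds its last target. There are 200 camera calls.

## Working session

There is one attempt and no reset: what is moved stays moved. The work goes in short steps, Python scripts to look and compute and a tool call to move; the robot and the scene stay as the last step left them, time stands still between calls to the robot, and variables do not carry over. Pictures are saved under pics/ and viewed, at most 10 in all, crops included, and the job is handed in when it is done.

Besides the shell and the picture viewer there is one more tool, called after "Call:" as name(argument=value, ...), one argument or row to a line, values as JSON. carry_out: Moves the arm, as the interface text tells. Its arguments: {"type":"object","properties":{"claw":{"type":"array","items":{"type":"number"}},"delta_pos":{"type":"array","items":{"type":"array","items":{"type":"number"}}},"angular":{"type":"array","items":{"type":"array","items":{"type":"number"}}},"force":{"type":"number"}},"required":["claw","delta_pos","angular"]}

```bash
mkdir -p pics
cat > h.py <<'E'
import numpy as np, cv2
from cell import arm
def ray(im,c):
    uv=np.array([c[0]*640,c[1]*480,1.]); d=np.linalg.inv(im["mtx"])@uv
    T=np.array(im["T"]); return T[:3,3],T[:3,:3]@d
def at_z(im,c,z):
    o,d=ray(im,c); return o+d*(z-o[2])/d[2]
def two(a,ca,b,cb):
    o1,d1=ray(a,ca);o2,d2=ray(b,cb);d1=d1/np.linalg.norm(d1);d2=d2/np.linalg.norm(d2)
    s=np.linalg.lstsq(np.c_[d1,-d2],o2-o1,rcond=None)[0]
    p,q=o1+s[0]*d1,o2+s[1]*d2; return (p+q)/2,np.linalg.norm(p-q)
E
python3 - <<'E'
from h import *
np.set_printoptions(precision=4,suppress=True)
t=arm.get_image("top");s=arm.get_image("side")
for n,i in(("top",t),("side",s)): cv2.imwrite(f"pics/{n}0.png",i["frame"][:,:,::-1]); print(n,i["T"][:3,3])
Z=dict(mains_dot=.072,extraction_dot=.072,motor_dot=.072,mains_switch=.06,extraction_switch=.06,motor_switch=.06,air_switch=.06,console=0,loupe=.06,screwdriver_stand=0,dome=0,watch_cushion=0)
for k,z in Z.items():
    a=arm.place_of(k,t);b=arm.place_of(k,s)
    print(k,[(at_z(t,x["centre"],z)[:2],round(x["conf"],2)) for x in a[:2]],[(at_z(s,x["centre"],z)[:2],round(x["conf"],2)) for x in b[:2]], two(t,a[0]["centre"],s,b[0]["centre"]) if a and b else "")
o=arm.observe();print(o)
E
```

```text
top [ 0.441  -0.0484  0.8073]
side [0.2456 0.5413 0.5002]
mains_dot [(array([ 0.5446, -0.0521]), 0.91), (array([ 0.6491, -0.087 ]), 0.7)] [(array([ 0.5456, -0.0599]), 0.78)] (array([ 0.543 , -0.0525,  0.0771]), np.float64(0.0019840753975358004))
extraction_dot [(array([ 0.5414, -0.119 ]), 0.57)] [(array([ 0.5403, -0.1214]), 0.85)] (array([ 0.5404, -0.1192,  0.0733]), np.float64(0.0017643124807877428))
motor_dot [(array([0.5466, 0.0104]), 0.64)] [(array([0.5522, 0.0091]), 0.84)] (array([0.5484, 0.0112, 0.0741]), np.float64(0.004567562271357204))
mains_switch [(array([ 0.5281, -0.0531]), 0.57), (array([ 0.5101, -0.2636]), 0.41)] [(array([ 0.5298, -0.0641]), 0.86), (array([0.5001, 0.0852]), 0.29)] (array([ 0.5261, -0.0535,  0.0675]), np.float64(0.0023586646545029856))
extraction_switch [(array([ 0.5299, -0.1192]), 0.59)] [(array([ 0.5212, -0.1088]), 0.94)] (array([ 0.5287, -0.1207,  0.0516]), np.float64(0.0045256824809441105))
motor_switch [] [(array([0.5384, 0.0051]), 0.7), (array([0.5408, 0.0751]), 0.18)] 
air_switch [(array([0.5408, 0.0702]), 0.91)] [(array([0.537 , 0.0742]), 0.64), 
[... 637 characters left out ...]
4(0.00015304098450770326))
watch_cushion [(array([ 0.671 , -0.0929]), 0.6)] [(array([ 0.679 , -0.0935]), 0.78)] (array([ 0.6736, -0.0914,  0.002 ]), np.float64(0.0068204098434160925))
{'clock': 1.3, 'joints': array([ 1.0534,  0.4345,  0.025 ,  1.5732, -0.0116,  1.134 , -0.0751]), 'dq': array([ 0.0005, -0.0009,  0.0017, -0.0002, -0.0005,  0.0006,  0.0001]), 'joint_efforts': array([ -0.0015, -66.7679,   0.9831, -31.4817,  -0.0606,   0.0329,
         0.    ]), 'position': array([ 0.2519, -0.572 ,  0.2267]), 'ee_rot': array([-3.0743, -0.6468,  0.    ]), 'force': array([-0.2399,  0.1299,  0.4855]), 'ft_torque': array([-0.0119, -0.0251,  0.0293]), 'gripper_force': 0.0, 'width': 1.0002509288366577}
```

View pics/top0.png

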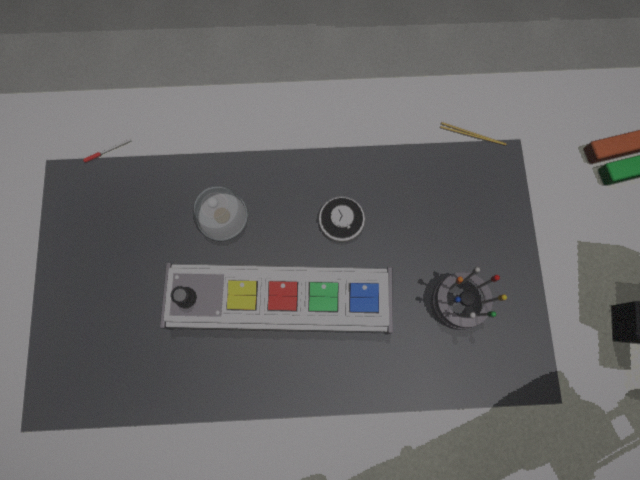

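View pics/side0.png

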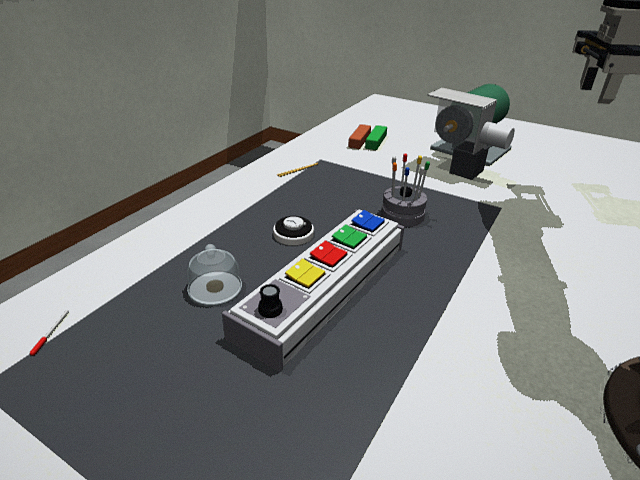

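The top view shows, from right (-y) to left: blue (365,298), green (323,297), red (283,296), yellow (242,295), with the dots on the far halves at row ~286. The side view agrees, and every route at z≈0.2 is clear of the stand. Next I'll refine the row with a colour fit.

```bash
cat > fit.py <<'E'
from h import *
np.set_printoptions(precision=4,suppress=True)
t=arm.get_image("top"); hsv=cv2.cvtColor(t["frame"],cv2.COLOR_RGB2HSV)
box=np.zeros((480,640),bool); box[270:325,215:390]=1
P=[]
for n,h,off in(("blue",(100,130),-.135),("green",(45,80),-.072),("red",None,-.009),("yellow",(22,38),.054)):
    H=hsv[...,0]; m=((H<8)|(H>172)) if h is None else (H>h[0])&(H<h[1])
    m&=box&(hsv[...,1]>130)
    v,u=np.nonzero(m); (x0,x1),(y0,y1)=np.percentile(u,[1,99]),np.percentile(v,[1,99])
    c=((x0+x1+1)/2/640,(y0+y1+1)/2/480)
    p=at_z(t,c,.0705); P.append((off,p[0],p[1])); print(n,m.sum(),x1-x0+1,y1-y0+1,p)
P=np.array(P); yaw=-np.polyfit(P[:,0],P[:,1],1)[0]
yv=np.array([-np.sin(yaw),np.cos(yaw)]);xv=np.array([yv[1],-yv[0]])
c=(P[:,1:]-P[:,:1]*yv).mean(0); print("yaw",yaw,"row origin",c,"resid mm",1e3*(P[:,1:]-P[:,:1]*yv-c))
for n,o in(("blue",-.135),("green",-.072),("red",-.009)): print(n,c+o*yv+.015*xv)
print(arm.observe()["clock"])
E
python3 fit.py
```

```text
blue 712 28.0 28.0 [ 0.5253 -0.1173  0.0705]Traceback (most recent call last):
  File "fit.py", line 9, in <module>
    v,u=np.nonzero(m); (x0,x1),(y0,y1)=np.percentile(u,[1,99]),np.percentile(v,[1,99])
                                       ~~~~~~~~~~~~~^^^^^^^^^^
    return _quantile_unchecked(
        a, q, axis, out, overwrite_input, method, keepdims, weights)
    return _ureduce(a,
                    func=_quantile_ureduce_func,
    ...<5 lines>...
                    overwrite_input=overwrite_input,
                    method=method)
    r = func(a, **kwargs)
    result = _quantile(arr,
                       quantiles=q,
    ...<2 lines>...
                       out=out,
                       weights=wgt)
    previous = arr[previous_indexes]
               ~~~^^^^^^^^^^^^^^^^^^
IndexError: index 0 is out of bounds for axis 0 with size 0
```

```bash
sed -i 's/^P=\[\]/P=[]; print(hsv[303,[365,323,283,242]])/; s/(45,80)/(42,95)/; s/(22,38)/(20,42)/; s/>130)/>100)/' fit.py; python3 fit.py 2>&1 | head -20
```

```text
[[110 144 140]
 [ 67 121 139]
 [  2 146 143]
 [ 30 144 142]]
blue 794 29.0 29.0 [ 0.526  -0.1181  0.0705]
green 745 28.0 28.0 [ 0.5298 -0.056   0.0705]
red 779 29.0 28.0 [0.5345 0.0076 0.0705]
yellow 784 28.0 29.0 [0.5382 0.0698 0.0705]
yaw -0.06552965524112046 row origin [0.5348 0.0162] resid mm [[ 0.0799  0.344 ]
 [-0.2544 -0.3875]
 [ 0.2544  0.3868]
 [-0.0799 -0.3432]]
blue [ 0.5409 -0.1195]
green [ 0.545  -0.0566]
red [0.5492 0.0063]
1.4
```

Call:
carry_out(
  claw=[0,0,0,0,0,0,0,0,0,0,0,0,0,0,0,0,0,0,0,0],
  delta_pos=[
    [0,0,0],
    [0,0,0],
    [0,0,0],
    [0,0,0],
    [1.62,-3.33,0],
    [1.62,-3.33,0],
    [1.62,-3.33,0],
    [1.62,-3.33,0],
    [1.62,-3.33,0],
    [1.62,-3.33,0],
    [1.62,-3.33,0],
    [1.62,-3.33,0],
    [1.62,-3.33,0],
    [1.62,-3.33,0],
    [1.62,-3.33,0],
    [1.62,-3.33,0],
    [1.62,-3.33,0],
    [1.62,-3.33,0],
    [1.62,-3.33,0],
    [1.62,-3.33,0],
  ],
  angular=[
    [0,0,0.12],
    [0,0,0.12],
    [0,0,0.12],
    [0,0,0.12],
    [0,0,0],
    [0,0,0],
    [0,0,0],
    [0,0,0],
    [0,0,0],
    [0,0,0],
    [0,0,0],
    [0,0,0],
    [0,0,0],
    [0,0,0],
    [0,0,0],
    [0,0,0],
    [0,0,0],
    [0,0,0],
    [0,0,0],
    [0,0,0],
  ],
)

```text
clock: 3.4
position: [0.5459, -0.0559, 0.2269]
ee_rot: [3.14, -0.103, 0.001]
force: [-0.4, -0.1, 0.5]
width: 0.004
gripper_force: 0.0
```

Call:
carry_out(
  claw=[0,0,0,0,0,0],
  delta_pos=[
    [0,0,2],
    [0,0,2],
    [0,0,2],
    [0,0,2],
    [0,0,2],
    [0,0,0],
  ],
  angular=[
    [0,0,0],
    [0,0,0],
    [0,0,0],
    [0,0,0],
    [0,0,0],
    [0,0,0],
  ],
)

```text
clock: 4.0
position: [0.5435, -0.0573, 0.1245]
ee_rot: [3.14, -0.103, -0.007]
force: [-1.1, -0.1, 0.3]
width: 0.004
gripper_force: 0.0
```

```bash
cat > snap.py <<'E'
from h import *
import sys
s=arm.get_image("side"); f=s["frame"][190:330,220:440,::-1]
cv2.imwrite(f"pics/{sys.argv[1]}.png",cv2.resize(f,None,fx=3.6,fy=3.6,interpolation=cv2.INTER_CUBIC))
o=arm.observe(); print(o["clock"],o["position"],o["force"])
E
python3 snap.py a1
```

```text
4.05 [ 0.54444684 -0.05727603  0.1260053 ] [ 0.54117023 -0.18638857  0.82240284]
```

View pics/a1.png

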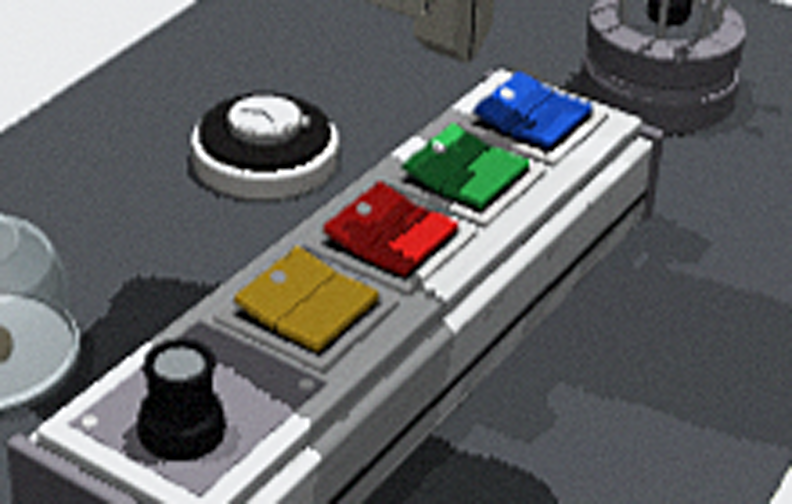

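The closed fingertips (crop ~(455,45)) hang above the green dot (437,147). All rockers are still off. I'll lower them to just above it.

Call:
carry_out(
  claw=[0,0,0,0,0],
  delta_pos=[
    [0,0,1.5],
    [0,0,1.5],
    [0,0,1.2],
    [0,0,0.4],
    [0,0,0],
  ],
  angular=[
    [0,0,0],
    [0,0,0],
    [0,0,0],
    [0,0,0],
    [0,0,0],
  ],
)

```text
clock: 4.55
position: [0.5453, -0.0573, 0.0808]
ee_rot: [3.14, -0.103, -0.001]
force: [-0.0, 0.4, 0.8]
width: 0.003
gripper_force: 0.0
```

Call:
carry_out(
  claw=[0,0,0,0,0,0,0],
  delta_pos=[
    [0,0,0.2],
    [0,0,0.2],
    [0,0,0.2],
    [0,0,0.2],
    [0,0,0.2],
    [0,0,0],
    [0,0,0],
  ],
  angular=[
    [0,0,0],
    [0,0,0],
    [0,0,0],
    [0,0,0],
    [0,0,0],
    [0,0,0],
    [0,0,0],
  ],
)

```text
clock: 5.25
position: [0.5458, -0.0573, 0.071]
ee_rot: [3.14, -0.103, 0.001]
force: [0.6, -1.1, 2.0]
width: 0.002
gripper_force: 1.2
```

Call:
carry_out(
  claw=[0,0,0,0,0],
  delta_pos=[
    [0,0,0.1],
    [0,0,0.1],
    [0,0,0.1],
    [0,0,0],
    [0,0,0],
  ],
  angular=[
    [0,0,0],
    [0,0,0],
    [0,0,0],
    [0,0,0],
    [0,0,0],
  ],
)

```text
clock: 5.75
position: [0.5456, -0.0573, 0.0679]
ee_rot: [3.14, -0.103, 0.001]
force: [2.2, 0.5, 4.4]
width: 0.003
gripper_force: 2.4
```

Call:
carry_out(
  claw=[0,0,0],
  delta_pos=[
    [0,0,0.07],
    [0,0,0],
    [0,0,0],
  ],
  angular=[
    [0,0,0],
    [0,0,0],
    [0,0,0],
  ],
)

```text
clock: 6.05
position: [0.5456, -0.0573, 0.0674]
ee_rot: [3.14, -0.103, 0.001]
force: [2.3, -0.4, 6.7]
width: 0.006
gripper_force: 3.4
```

Call:
carry_out(
  claw=[0,0,0,0,0,0],
  delta_pos=[
    [0,0,-0.3],
    [0,0,-1],
    [0,0,-1.5],
    [0,0,-1.5],
    [0,0,-1.5],
    [0,0,0],
  ],
  angular=[
    [0,0,0],
    [0,0,0],
    [0,0,0],
    [0,0,0],
    [0,0,0],
    [0,0,0],
  ],
)

```text
clock: 6.65
position: [0.5457, -0.0573, 0.1268]
ee_rot: [3.14, -0.103, 0.003]
force: [0.0, 1.3, 0.0]
width: 0.002
gripper_force: 0.0
```

```bash
python3 snap.py a2
```

```text
6.7 [ 0.54523053 -0.05728256  0.12572065] [-0.14336665 -0.39993022 -1.24532748]
```

View pics/a2.png

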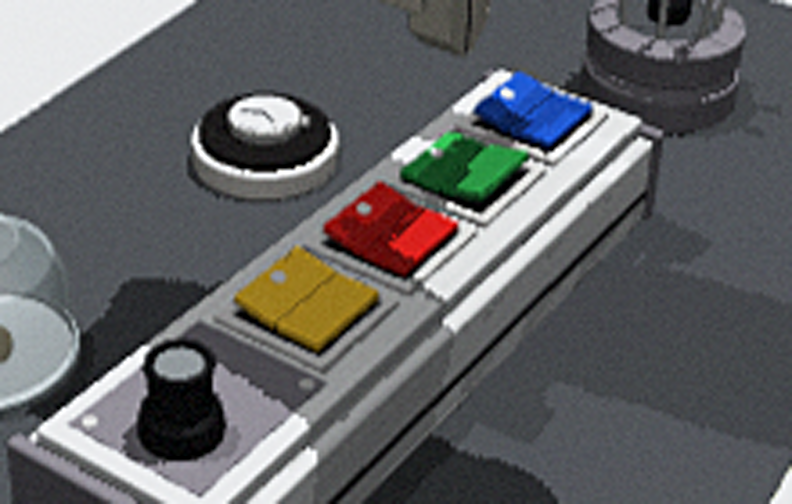

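Green has tipped: its dot dropped to (437,153) and its near half is up. The 4 N/mm rise matches the stop. Now blue.

Call:
carry_out(
  claw=[0,0,0,0,0,0,0,0],
  delta_pos=[
    [0,2.1,0],
    [0,2.1,0],
    [0,2.05,0],
    [0,0,1.5],
    [0,0,1.5],
    [0,0,1.2],
    [0,0,0.3],
    [0,0,0],
  ],
  angular=[
    [0,0,0],
    [0,0,0],
    [0,0,0],
    [0,0,0],
    [0,0,0],
    [0,0,0],
    [0,0,0],
    [0,0,0],
  ],
)

```text
clock: 7.5
position: [0.5406, -0.1193, 0.0793]
ee_rot: [-3.14, 0.102, 0.003]
force: [0.2, 0.3, 0.5]
width: 0.003
gripper_force: 0.0
```

Call:
carry_out(
  claw=[0,0,0,0,0,0,0,0],
  delta_pos=[
    [0,0,0.2],
    [0,0,0.2],
    [0,0,0.2],
    [0,0,0.2],
    [0,0,0.2],
    [0,0,0.2],
    [0,0,0.1],
    [0,0,0],
  ],
  angular=[
    [0,0,0],
    [0,0,0],
    [0,0,0],
    [0,0,0],
    [0,0,0],
    [0,0,0],
    [0,0,0],
    [0,0,0],
  ],
)

```text
clock: 8.3
position: [0.5422, -0.1197, 0.0675]
ee_rot: [3.14, -0.102, 0.003]
force: [3.4, -0.3, 7.0]
width: 0.004
gripper_force: 3.2
```

Call:
carry_out(
  claw=[0,0,0,0,0,0,0],
  delta_pos=[
    [0,0,0],
    [0,0,-0.3],
    [0,0,-1],
    [0,0,-1.5],
    [0,0,-1.5],
    [0,0,-1.5],
    [0,0,0],
  ],
  angular=[
    [0,0,0],
    [0,0,0],
    [0,0,0],
    [0,0,0],
    [0,0,0],
    [0,0,0],
    [0,0,0],
  ],
)

```text
clock: 9.0
position: [0.5418, -0.1198, 0.127]
ee_rot: [3.14, -0.103, 0.004]
force: [0.3, 0.1, -0.5]
width: 0.008
gripper_force: 0.0
```

```bash
python3 snap.py a3
```

```text
9.05 [ 0.54122873 -0.11971966  0.12583246] [ 0.19466337  0.52717778 -0.06933392]
```

View pics/a3.png

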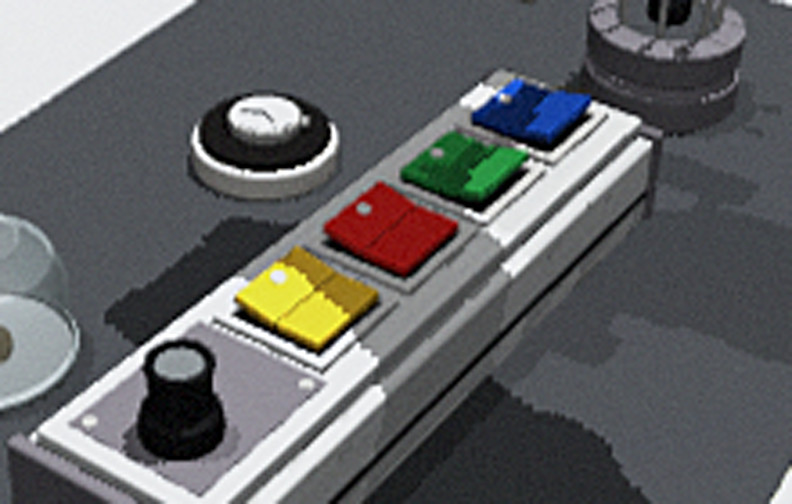

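Blue has tipped too: its dot dropped to (503,99) and its near half is up. Red (363,209) and yellow (278,277) are still off. Now red.

Call:
carry_out(
  claw=[0,0,0,0,0,0,0,0,0,0],
  delta_pos=[
    [0,-2.5,0],
    [0,-2.5,0],
    [0,-2.5,0],
    [0,-2.5,0],
    [0,-2.6,0],
    [0,0,1.5],
    [0,0,1.5],
    [0,0,1.2],
    [0,0,0.3],
    [0,0,0],
  ],
  angular=[
    [0,0,0],
    [0,0,0],
    [0,0,0],
    [0,0,0],
    [0,0,0],
    [0,0,0],
    [0,0,0],
    [0,0,0],
    [0,0,0],
    [0,0,0],
  ],
)

```text
clock: 10.05
position: [0.5488, 0.0058, 0.0793]
ee_rot: [3.14, -0.103, -0.003]
force: [0.0, 0.4, -0.4]
width: 0.01
gripper_force: 0.0
```

Call:
carry_out(
  claw=[0,0,0,0,0,0,0,0],
  delta_pos=[
    [0,0,0.2],
    [0,0,0.2],
    [0,0,0.2],
    [0,0,0.2],
    [0,0,0.2],
    [0,0,0.2],
    [0,0,0.1],
    [0,0,0],
  ],
  angular=[
    [0,0,0],
    [0,0,0],
    [0,0,0],
    [0,0,0],
    [0,0,0],
    [0,0,0],
    [0,0,0],
    [0,0,0],
  ],
)

```text
clock: 10.85
position: [0.5504, 0.0061, 0.0675]
ee_rot: [-3.14, 0.103, -0.003]
force: [1.8, -1.3, 6.6]
width: 0.006
gripper_force: 3.2
```

Call:
carry_out(
  claw=[0,0,0,0,0,0,0,0,0,0],
  delta_pos=[
    [0,0,0],
    [0,0,-0.3],
    [0,0,-1],
    [0,0,-1.5],
    [0,0,-1.5],
    [0,0,-1.5],
    [0,0,-2],
    [0,0,-2],
    [0,0,-2],
    [0,0,0],
  ],
  angular=[
    [0,0,0],
    [0,0,0],
    [0,0,0],
    [0,0,0],
    [0,0,0],
    [0,0,0],
    [0,0,0],
    [0,0,0],
    [0,0,0],
    [0,0,0],
  ],
)

```text
clock: 11.85
position: [0.5503, 0.0063, 0.1878]
ee_rot: [-3.139, 0.102, -0.005]
force: [1.0, -0.3, -0.1]
width: 0.009
gripper_force: 0.0
```

```bash
python3 snap.py a4
```

```text
11.9 [0.54958628 0.00623281 0.18628774] [-0.55486302 -0.33797545  0.72203122]
```

View pics/a4.png

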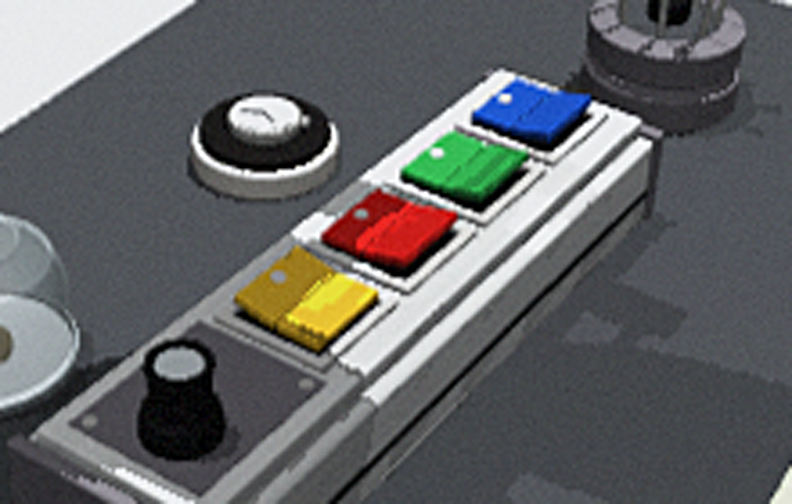

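Red has tipped: its dot dropped to (361,214) and its near half is up. Green and blue are still on, yellow is off, and the loose items look unmoved. Handing in.

```bash
python3 -c "
from cell import arm
print(arm.sign_off())"
```

```text
the job is handed in; nothing more can be done
None
```

I tapped the green, blue and red switches on in that order at about 7 N each, left yellow off, kept clear of the loose items, and handed the job in at about 12 s; the judge's verdict was not shown.

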